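Open a tasting jar on a supermarket counter

TASK

At the tasting counter, pick up the closed square jar and stand it fully down in the square recess of the wooden block, so that the block keeps it from turning. Then unscrew its tight cap anticlockwise, stop turning as soon as the threads let go, lift the cap straight up and finish while still holding it, level and right way up, just above the open jar: two or three centimetres clear of the mouth. Carry the jar upright, do not drop it, leave it fully down in the block, and leave the other things on the counter alone.

Things in the scene. Friction and masses are not known exactly. Their poses are not given: they have to be found in the camera images.
- jar_center (a point): Centre of the loose square jar (brown spread in clear glass, cream labels, white cap), on its axis, 48 mm above its underside; x, y square to its flat sides, z up. Body 58 x 58 mm, 66 mm tall, edges rounded 6 mm, four sides alike; above it the shoulder slopes in to a round neck 39 mm wide at 74 mm; rim at 95 mm, 100 mm tall with its cap. About 0.4 kg. Stands upright on the counter.
- jar_mouth (a point): Point on the jar's axis 96 mm above its underside (1 mm above the rim); axes as the jar's. The neck has three thread segments; the cap's three lugs sit under them. The closed jar may be lifted by its cap; until the lugs are free, pulling the cap up lifts the jar.
- cap_center (a point): Centre of the round ribbed white cap, 56 mm wide, 21 mm tall, 25 g; z up; half-way up the cap. Screwed on: 90 mm above the jar's underside, x axis along the jar's x, and fingers beside it may reach 10 mm below its lower edge before they meet the square body.
- cap_edge (a point): Centre of the cap's lower edge, 10.5 mm below its centre. Twist-off: loosening takes 0.3 to 0.8 N m, anticlockwise from above, with the jar kept from turning. It rises 1.5 mm as it turns; at about 61 degrees the lugs leave the threads, it springs up 1 mm more and turns easily; an end stop blocks it at about 102 degrees. Once free it lifts straight off.
- recess (a point): Centre of the floor of the square recess in the light wooden block; x, y along the recess's sides, z up. Recess 63 x 63 mm, 22 mm deep, upper edge bevelled by 5 mm. The block is 130 (x) x 110 (y) x 32 mm and screwed to the counter; the recess's floor is 10 mm above the counter.
- round_jar: Bystander: closed round amber jar, 68 mm in diameter, 95 mm tall; origin at the centre of its underside.
- bowl: Bystander: white bowl, 96 mm wide, 38 mm tall; origin at the centre of its underside.
- spoon_cup: Bystander: steel cup, 66 mm wide and 80 mm tall, with wooden tasting spoons standing in it up to 115 mm; origin at the centre of its underside.
- marker: Bystander: marker pen lying on the counter, 123 mm long, 16 mm thick; origin on the counter under its middle, x along the pen.
Mind the look-alikes: they are no part of the job. Leave any yellow look-alike of the part that bears recess alone.

How it is judged:
By the outcome, as a careful person would: the job done as asked, in the order asked, and still so for the second after the job is handed in, while the arm keeps its last pose, push and grip.
It also fails if it takes over 45 s, if anything falls off the work surface, if the arm or the gripper's body presses on something with over 40 N, if the wrist force passes 120 N, or if a joint passes its speed limit or range.

ROBOT

A 7-joint arm with a two-finger parallel gripper is mounted at the origin on the work surface. World frame = base frame: x ahead of the robot, y to its left, z up, the work surface at z = 0. Lengths are in m, angles in degrees, forces in N, time in s.
With the tool pointing down it reaches from about 0.425 to 1.025 m from the base axis. Payload 3.6 kg.
Tool frame: the origin (TCP) lies midway between the tips of the shut fingers; the grasp point (between the pads) lies 19 mm behind it; y points along the fingers, x is the direction in which the jaws open and shut, and the axes are right-handed (so a half turn about y gives the same grasp; the last joint's range is limited). The gripper opens to 85 mm and grips with 20 to 120 N. Pads are 22 mm wide; open, the fingers measure 114 mm over their backs; the gripper's body (76 mm by 85 mm) begins 54 mm behind the grasp point. The pads swing forward as they close: fully open they stand 13 mm farther back than shut.
Start: joints at [60.361, 33.873, 2.773, 92.16, -1.908, 54.013, -1.931], TCP at [0.298, -0.661, 0.231] pointing down, gripper open.
Joint ranges: [-153.93, 153.93], [-27.13, 128.08], [-72.61, 78.16], [10.71, 143.7], [-87.88, 267.88], [4.46, 118.87], [-176.78, 176.78]. Speed limits (degrees/s): [147.25, 147.25, 180, 180, 180, 180, 180].

INTERFACE

Orientations are given as [roll, pitch, yaw] about the fixed x, y, z axes, in that order (R = Rz(yaw) Ry(pitch) Rx(roll)).
In Python, from rig import sensors, viewer, close_job, nets gives the robot as it stands.
- The arm moves only by the tool carry_out, never from a script. Its argument "increments" is a list of rows, each an object of numbers: "tx", "ty", "tz": the shift along the tool's x, y, z in m; "ax", "ay", "az": the turn, a rotation vector about the tool's x, y, z in rad. A call has 1 to 10 rows; each row shifts and turns the commanded pose from where the row before left it, along the tool's axes as they then stand; what a row does not reach is not made up. A row lasts 1/12 s, in which the tool goes at most 41.7 mm and 7.16 degrees, less where a joint would pass 70% of its speed; a pose out of reach is approached as far as the arm can. A call is refused whole if a number of a shift passes 0.0417 or a number of a turn 0.125, either way. A call with a gripper value outside its range is refused whole. "grip" is the finger opening in m, from 0 to 0.0854, set as the call begins (left out, the last holds). The fingers move at their own pace and stop on an object; the grip force is fixed at half the most. Time passes only in rows, so rows that do not move let the fingers close. It gives the time, the measured TCP pose, the force and the opening at its end, in the units of the state.
- sensors.sense(): the state, without advancing time (a new reading comes with each control period).
- viewer.read_camera(name): name is "scene" or "top"; returns a dict with "image" (384x512x3 uint8, red, green, blue), "z_map" (384x512 float32, m along the optical axis (not along the pixel's ray), 0 where there is no reading), "fx", "fy", "cx", "cy" (pixels), "k1" (the pictures are not rectified: a ray, as slopes to the right and down, at radius r is drawn at 1 + k1 r^2 times it, then the intrinsics apply), "extrinsics" (4x4, takes a point from camera to world coordinates). Camera axes: x right, y down, z forward; pixel columns grow to the right and rows downward; lengths in m; the calibration is good to about 2 mm. A picture is of the moment at which its call begins.
- close_job(): hands the job in, once; it reports no verdict.
Trained networks look in the newest picture that a camera, given by its name, has taken for a name from the list of things; names that differ only in an ending like _2 or _b are one class to them, and where a whole thing is asked for, a point or a joint stands for the part that bears it (a point fixed in the world has none). Each returns a list of dicts, best first, with "p" (0 to 1); they miss things now and then, are a little off and sometimes report something else, mostly with a low value. They report only what shows in the picture. A call takes as long as a camera call. They do not tell look-alikes from the thing itself.
- nets.look_for(camera, thing): "rect" ([left, top, right, bottom] in pixels, round what is visible of it).
- nets.trace(camera, thing): "mask" (384x512 bool, what is visible of it) and "rect" ([left, top, right, bottom] in pixels, round what is visible of it).
The state is a dict: "t": time; "qpos": joint angles; "joint_vel": joint speeds; "effort": joint torques, N m; "tcp_pos": TCP position; "orientation": TCP orientation; "ft_force": force on the tool from outside, world axes, zero at the start; "torque": the same for the moment, N m; "gripper_width": finger opening in m.
Only numpy, scipy, OpenCV 4.12 (cv2) and the standard library are available. Lean on these libraries where they do the work, as an engineer would, in place of code of your own. Each camera call takes 0.05 s, during which the arm holds its last target.

## Working session

There is one attempt and no reset: what is moved stays moved. The work goes in short steps, Python scripts to look and compute and a tool call to move; the robot and the scene stay as the last step left them, time stands still between calls to the robot, and variables do not carry over. Pictures are saved under pics/ and viewed, and the job is handed in when it is done.

Besides the shell and the picture viewer there is one more tool, called after "Call:" by a JSON object that holds its "name" and its "arguments". carry_out: Moves the arm, as the interface text tells. Its arguments: {"type":"object","properties":{"increments":{"type":"array"},"grip":{"type":"number"}},"required":["increments"]}

```bash
ls; mkdir -p pics; cat > h.py <<'E'
import numpy as np, cv2
from rig import sensors, viewer, close_job, nets
def deproj(c,u,v,z=None):
    if z is None: z=c['z_map'][int(round(v)),int(round(u))]
    xd=(u-c['cx'])/c['fx']; yd=(v-c['cy'])/c['fy']
    x,y=xd,yd
    for _ in range(20):
        s=1+c['k1']*(x*x+y*y); x,y=xd/s,yd/s
    return (c['extrinsics']@np.array([x*z,y*z,z,1]))[:3]
def cloud(c):
    H,W=c['z_map'].shape
    u,v=np.meshgrid(np.arange(W),np.arange(H))
    xd=(u-c['cx'])/c['fx']; yd=(v-c['cy'])/c['fy']; x,y=xd.copy(),yd.copy()
    for _ in range(20):
        s=1+c['k1']*(x*x+y*y); x,y=xd/s,yd/s
    z=c['z_map']; P=np.stack([x*z,y*z,z,np.ones_like(z)],-1)@c['extrinsics'].T
    P=P[...,:3]; P[z<=0]=np.nan
    return P
def save(c,n,rect=None,s=1):
    im=c['image'][...,::-1]
    if rect: l,t,r,b=rect; im=im[t:b,l:r]
    im=cv2.resize(im,None,fx=s,fy=s,interpolation=cv2.INTER_CUBIC); cv2.imwrite('pics/'+n,im)
E
python3 - <<'E'
from h import *
print(sensors.sense())
for n in ['scene','top']:
    c=viewer.read_camera(n); save(c,n+'0.png',s=1.5)
    print(n,c['fx'],c['k1'],c['extrinsics'].round(3).tolist())
    for t in ['jar_center','cap_center','recess','round_jar','bowl','spoon_cup','marker']:
        print(t,[(np.round(d['rect']).tolist(),round(d['p'],2)) for d in nets.look_for(n,t)])
E
```

```text
pics
{'t': 0.0, 'qpos': array([60.35966316, 33.92538208,  2.76534751, 92.23771602, -1.90734219,
       54.01314884, -1.93139065]), 'joint_vel': array([ 0.01444188, -0.01896513,  0.01968173, -0.0041414 ,  0.01682503,
       -0.05554111,  0.09920984]), 'effort': array([ 2.20033253e-04, -5.48684263e+01,  1.54663704e+00, -1.98121583e+01,
        9.47659544e-03,  8.48023337e-03,  9.12914288e-06]), 'tcp_pos': array([ 0.2978298 , -0.66007428,  0.23013584]), 'orientation': array([-90.00666902,   0.1300207 , -65.71073701]), 'ft_force': array([ 0.44427733, -0.7785213 , -0.02992264]), 'torque': array([-0.0080764 , -0.03812062, -0.05586641]), 'gripper_width': 0.0853101894860429}
scene 430.0996688619795 -0.15615232469093837 [[0.708, 0.466, -0.531, 1.309], [0.706, -0.473, 0.527, -0.799], [-0.006, -0.748, -0.664, 1.093], [0.0, 0.0, 0.0, 1.0]]
jar_center [([202.0, 218.0, 228.0, 238.0], 0.57)]
cap_center [([204.0, 206.0, 224.0, 223.0], 0.52)]
recess [([233.0, 133.0, 273.0, 160.0], 0.66)]
round_jar [([290.0, 207.0, 310.0, 238.0], 0.57)]
bowl [([232.0, 180.0, 260.0, 201.0], 0.68)]
spoon_cup [([168.0, 273.0, 193.0, 307.0], 0.69)]
marker [([308.0, 141.0, 337.0, 158.0], 0.52)]
top 370.88149726810417 -0.07416730288765008 [[0.003, -0.98, 0.198, 0.323], [-1.0, -0.003, 0.0, 0.026], [0.001, -0.198, -0.98, 1.126], [0.0, 0.0, 0.0, 1.0]]
jar_center [([313.0, 186.0, 335.0, 209.0], 0.6)]
cap_center [([315.0, 185.0, 340.0, 206.0], 0.75)]
recess [([174.0, 180.0, 219.0, 229.0], 0.66), ([154.0, 252.0, 205.0, 308.0], 0.66), ([117.0, 191.0, 127.0, 227.0], 0.41)]
round_jar [([246.0, 118.0, 271.0, 147.0], 0.71)]
bowl [([239.0, 203.0, 272.0, 235.0], 0.57)]
spoon_cup [([390.0, 144.0, 421.0, 167.0], 0.58)]
marker [([117.0, 187.0, 127.0, 229.0], 0.72)]
```

View pics/scene0.png

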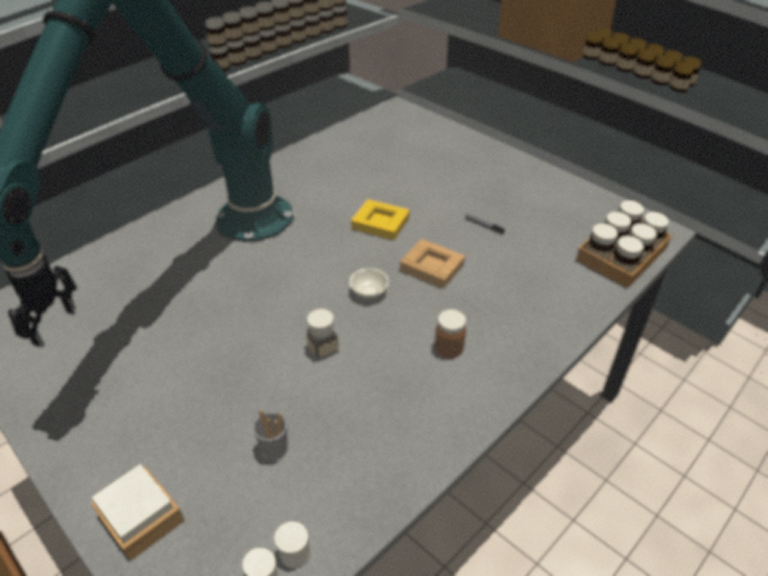

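View pics/top0.png

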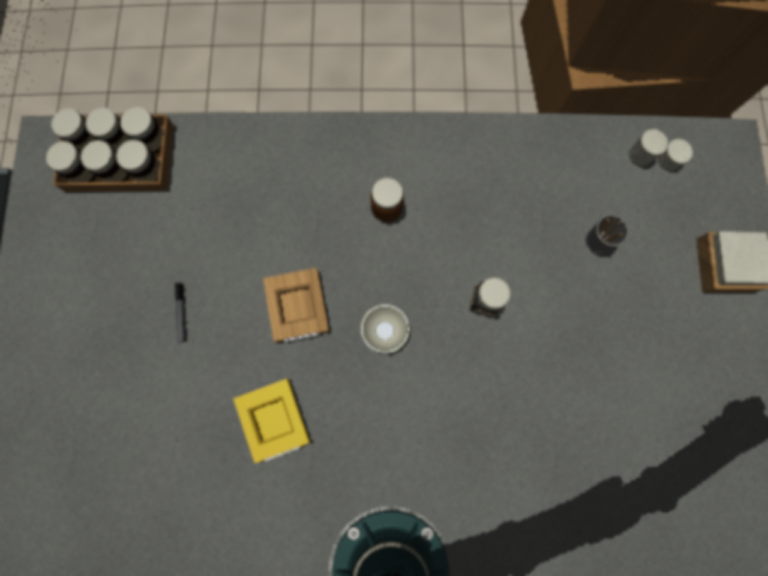

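The real block is the light wooden one (top image about 196,204 px). The yellow one (180,280) is the look-alike. The square jar is at top (328,196) and scene (214,224), and the round amber jar at (258,132) is a bystander. Next I'll crop and measure.

```bash
cat > m.py <<'E'
from h import *
cams={n:viewer.read_camera(n) for n in ['top','scene']}
t=cams['top'];s=cams['scene']
a=t['image'][165:245,160:350]; a=cv2.resize(a,None,fx=4,fy=4,interpolation=cv2.INTER_CUBIC)
b=s['image'][120:250,190:320]; b=cv2.resize(b,None,fx=2,fy=2,interpolation=cv2.INTER_CUBIC)
W=np.zeros((a.shape[0]+b.shape[0],a.shape[1],3),np.uint8); W[:a.shape[0]]=a; W[a.shape[0]:,:b.shape[1]]=b
b2=cv2.resize(s['image'][195:245,190:240],None,fx=5.2,fy=5.2,interpolation=cv2.INTER_CUBIC); W[a.shape[0]:a.shape[0]+b2.shape[0],280:280+b2.shape[1]]=b2
cv2.imwrite('pics/crop1.png',W[...,::-1])
for n,c in cams.items():
    P=cloud(c)
    for th in ['cap_center','jar_center','recess']:
        for d in nets.trace(n,th)[:2]:
            m=d['mask']; q=P[m]; q=q[~np.isnan(q[:,0])]
            print(n,th,round(d['p'],2),np.round(d['rect']),len(q),'med',np.median(q,0).round(4),'p5',np.percentile(q,5,axis=0).round(3),'p95',np.percentile(q,95,axis=0).round(3))
    np.save(n+'_P.npy',P)
    # counter height
    z=P[...,2]; print(n,'counter',np.nanmedian(z[(abs(P[...,0]-.6)<.3)&(abs(P[...,1])<.3)&(abs(z)<.02)]))
    # cap top pts
    for lo,hi,reg,name in [(.085,.115,None,'cap'),(.024,.042,None,'block')]:
        cx,cy=(0.6,-0.15) if name=='cap' else (.6,.17)
        m=(z>lo)&(z<hi)&(abs(P[...,0]-cx)<.15)&(abs(P[...,1]-cy)<.13)
        q=P[m]; 
        if len(q): print(n,name,len(q),q.mean(0).round(4),np.median(q[:,2]), cv2.minAreaRect((q[:,:2]*1000).astype(np.float32)),cv2.minEnclosingCircle((q[:,:2]*1000).astype(np.float32)))
E
python3 m.py
```

```text
top cap_center 0.76 [316. 184. 342. 206.] 356 med [ 0.5193 -0.1941  0.1   ] p5 [ 0.496 -0.219  0.083] p95 [ 0.543 -0.17   0.103]
top jar_center 0.57 [317. 187. 335. 211.] 161 med [ 0.4996 -0.1726  0.0572] p5 [ 0.489 -0.207  0.019] p95 [ 0.544 -0.163  0.069]
top recess 0.81 [156. 253. 204. 308.] 1789 med [0.2799 0.2307 0.0294] p5 [0.221 0.176 0.007] p95 [0.341 0.282 0.034]
top counter -0.0004815779133040543
top cap 335 [ 0.52   -0.1941  0.0998] 0.10011066255659773 ((520.9217529296875, -194.2469940185547), (55.97963333129883, 55.525089263916016), 87.26390838623047) ((521.1898193359375, -195.10052490234375), 28.90912628173828)
top block 1130 [0.5117 0.184  0.0311] 0.03117716036452889 ((582.6885986328125, 149.22607421875), (215.86033630371094, 265.4467468261719), 89.57649993896484) ((583.4111328125, 137.77505493164062), 163.4357147216797)
scene cap_center 0.7 [207. 204. 224. 221.] 208 med [ 0.5291 -0.1987  0.0988] p5 [ 0.504 -0.22   0.085] p95 [ 0.549 -0.176  0.103]
scene cap_center 0.48 [236. 180. 259. 203.] 373 med [0.4496 0.0243 0.0206] p5 [ 0.421 -0.024  0.003] p95 [0.5   0.053 0.037]
scene jar_center 0.68 [202. 220. 227. 238.] 295 med [ 0.5447 -0.2124  0.0468] p5 [ 0.511 -0.228  0.012] p95 [ 0.554 -0.181  0.071]
scene recess 0.67 [266. 159. 310. 190.] 865 med [0.5126 0.1826 0.0276] p5 [0.455 0.128 0.005] p95 [0.576 0.237 0.034]
scene recess 0.65 [233. 132. 276. 162.] 687 med [0.2859 0.2205 0.0264] p5 [0.23  0.166 0.003] p95 [0.35  0.277 0.035]
scene counter 0.0004442453536855906
scene cap 239 [ 0.5449 -0.1817  0.0974] 0.0986516692160272 ((620.8591918945312, -122.00702667236328), (301.26739501953125, 56.74971389770508), 37.25950241088867) ((617.8565673828125, -118.05963897705078), 150.82398986816406)
scene block 529 [0.5125 0.175  0.0307] 0.03071328151684649 ((517.2655029296875, 149.8193359375), (211.9479217529297, 134.19996643066406), 89.99665069580078) ((507.9747314453125, 148.288330078125), 117.41311645507812)
```

View pics/crop1.png

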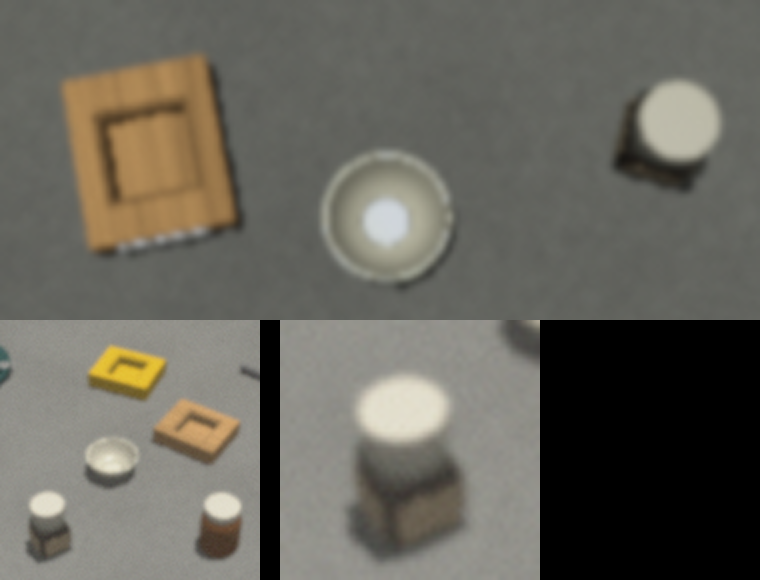

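The crop confirms the wooden block with its empty recess at top (196,204) and the square-bodied, white-capped jar at (328,196). Next I'll fit both poses.

```bash
cat > fit.py <<'E'
import numpy as np,cv2
from scipy.optimize import least_squares
Pt=np.load('top_P.npy').reshape(-1,3);Ps=np.load('scene_P.npy').reshape(-1,3)
def sdf(q,p,hx,hy,r):
    c,s=np.cos(p[2]),np.sin(p[2]); d=q-p[:2]
    x=abs(c*d[:,0]+s*d[:,1])-hx+r; y=abs(-s*d[:,0]+c*d[:,1])-hy+r
    return np.hypot(np.maximum(x,0),np.maximum(y,0))+np.minimum(np.maximum(x,y),0)-r
def near(P,x,y,r,lo,hi): return P[(np.hypot(P[:,0]-x,P[:,1]-y)<r)&(P[:,2]>lo)&(P[:,2]<hi)]
for nm,P in [('top',Pt),('scene',Ps),('both',np.vstack([Pt,Ps]))]:
    q=near(P,.521,-.195,.06,.012,.06)
    best=min((least_squares(lambda p:sdf(q[:,:2],p,.029,.029,.006)*1e3,[.521,-.195,a],loss='soft_l1',x_scale=[.001,.001,.01]) for a in np.radians(range(-45,45,10))),key=lambda r:r.cost)
    print('jar',nm,len(q),best.x[:2].round(4),(np.degrees(best.x[2])+45)%90-45,best.cost/len(q))
    k=near(P,.521,-.195,.045,.094,.107); print('  captop',len(k),cv2.minEnclosingCircle((k[:,:2]*1000).astype(np.float32)),k.mean(0).round(4))
    q=near(P,.514,.184,.1,.026,.037); print(' blk',len(q),q[:,2].mean(),cv2.minAreaRect((q[:,:2]*1000).astype(np.float32)))
    # robust: fit rectangle w/ hole by area coverage: boundary percentile
    def frame(a):
        c,s=np.cos(a),np.sin(a); return q[:,:2]@np.array([[c,-s],[s,c]])
    w=[(sum(np.ptp(np.percentile(frame(a)[:,i],[2,98])) for i in (0,1)),a) for a in np.radians(np.arange(-45,45,.5))]
    a=min(w)[1]; f=frame(a); m=(np.percentile(f,1,axis=0)+np.percentile(f,99,axis=0))/2; c,s=np.cos(a),np.sin(a)
    print('   rot',np.degrees(a),np.ptp(f,axis=0),np.array([[c,-s],[s,c]])@m)
    r=near(P,.514,.184,.05,.005,.014); 
    if len(r): print('   floor',len(r),r[:,2].mean(),cv2.minAreaRect((r[:,:2]*1000).astype(np.float32)))
E
python3 fit.py
```

```text
jar top 99 [ 0.5211 -0.1952] -15.820003330572039 0.09344815102470228
  captop 320 ((521.1644287109375, -195.18911743164062), 28.85751724243164) [ 0.5205 -0.1949  0.1002]
 blk 1148 0.0311224320180525 ((508.64068603515625, 190.92697143554688), (134.28436279296875, 111.18341064453125), 11.815314292907715)
   rot 11.0 [0.13385829 0.11212233] [0.50873127 0.19083228]
   floor 385 0.009705089136508697 ((513.9820556640625, 179.76087951660156), (61.21835708618164, 87.5562515258789), 11.772359848022461)
jar scene 204 [ 0.5204 -0.1946] -15.969548652514234 0.7631623296459821
  captop 185 ((523.603759765625, -193.32879638671875), 31.254192352294922) [ 0.5244 -0.197   0.0995]
 blk 485 0.03087143449284889 ((509.33782958984375, 186.8345947265625), (133.5027618408203, 117.37991333007812), 12.030959129333496)
   rot 12.000000000000002 [0.13348233 0.11739879] [0.50977055 0.18700951]
   floor 115 0.009570631909212578 ((505.7012023925781, 176.9977264404297), (55.20323181152344, 88.54015350341797), 13.97022819519043)
jar both 303 [ 0.5207 -0.1949] -15.884844645861385 0.5774084656081212
  captop 505 ((523.3320922851562, -194.07916259765625), 31.264408111572266) [ 0.5219 -0.1957  0.0999]
 blk 1633 0.031047885906770347 ((509.3985290527344, 187.31283569335938), (134.33670043945312, 118.47674560546875), 11.919174194335938)
   rot 10.5 [0.13405831 0.1204149 ] [0.50946106 0.1883602 ]
   floor 500 0.00967416397423059 ((510.9369201660156, 178.67030334472656), (67.62561798095703, 88.4489517211914), 11.772360801696777)
```

```bash
cat > fit2.py <<'E'
from fit import *
print('----')
for nm,P in [('top',Pt),('scene',Ps)]:
    q=near(P,.511,.183,.1,-.01,.05)
    def res(p,q=q):
        c,s=np.cos(p[2]),np.sin(p[2]); d=q[:,:2]-p[:2]
        X=c*d[:,0]+s*d[:,1]; Y=-s*d[:,0]+c*d[:,1]
        u=X-p[3]; v=Y-p[4]
        m=np.maximum(abs(u),abs(v))
        h=np.interp(m,[.030,.0315,.0365],[.010,.027,.032])
        o=np.maximum(abs(X)-.065,abs(Y)-.055)
        h=np.where(o>-.001,np.interp(o,[-.001,.001],[.032,0]),h)
        return np.minimum(abs(h-q[:,2]),.01)*1e3
    from scipy.optimize import minimize
    best=None
    rng=np.random.default_rng(0)
    for k in range(25):
        x0=np.array([.511,.184,np.radians(11.5),0,0])+rng.normal(size=5)*[.004,.004,.02,.006,.006]
        r=minimize(lambda p:np.mean(res(p)),x0,method='Nelder-Mead',options=dict(xatol=1e-5,fatol=1e-5,maxiter=1500,initial_simplex=np.vstack([x0]+[x0+np.eye(5)[i]*[.004,.004,.03,.004,.004][i] for i in range(5)])))
        if best is None or r.fun<best.fun: best=r
    p=best.x;c,s=np.cos(p[2]),np.sin(p[2])
    print(nm,best.fun,'block',p[:2].round(4),np.degrees(p[2]).round(2),'off',p[3:].round(4),'recess',(p[:2]+[c*p[3]-s*p[4],s*p[3]+c*p[4]]).round(4))
E
python3 fit2.py | sed -n '/----/,$p'
```

```text
----
top 2.142755052075964 block [0.5093 0.1912] 11.63 off [0.0014 0.0001] recess [0.5106 0.1916]
scene 3.720618505940633 block [0.5065 0.1896] 12.04 off [0.0009 0.0007] recess [0.5073 0.1906]
```

```bash
cat > ov.py <<'E'
from h import *
def proj(c,p):
    E=np.linalg.inv(c['extrinsics']); q=E[:3,:3]@np.asarray(p)+E[:3,3]; x,y=q[:2]/q[2]; s=1+c['k1']*(x*x+y*y)
    return np.array([c['fx']*x*s+c['cx'],c['fy']*y*s+c['cy']])
def sq(cx,cy,yaw,hx,hy,z):
    a=np.radians(yaw);R=np.array([[np.cos(a),-np.sin(a)],[np.sin(a),np.cos(a)]])
    return [list(R@[i*hx,j*hy]+[cx,cy])+[z] for i,j in [(1,1),(-1,1),(-1,-1),(1,-1)]]
def overlay(c,polys,rect,s,fn):
    l,t,r,b=rect
    im=cv2.resize(np.ascontiguousarray(c['image'][t:b,l:r,::-1]),None,fx=s,fy=s,interpolation=cv2.INTER_CUBIC)
    for P,col in polys:
        pts=np.array([(proj(c,p)-[l,t]+.5)*s for p in P]).round().astype(int)
        cv2.polylines(im,[pts],True,col,1)
    cv2.imwrite('pics/'+fn,im)
if __name__=='__main__':
    R=(.510,.1914,11.8)
    pol=[(sq(*R,.0365,.0365,.032),(0,0,255)),(sq(*R,.0315,.0315,.010),(255,0,0)),(sq(.5085,.191,11.8,.065,.055,.032),(0,255,0))]
    overlay(viewer.read_camera('top'),pol,(165,170,230,240),9,'ovt.png')
    overlay(viewer.read_camera('scene'),pol,(255,150,320,200),10,'ovs.png')
E
python3 ov.py
```

```text
(no output)
```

View pics/ovt.png

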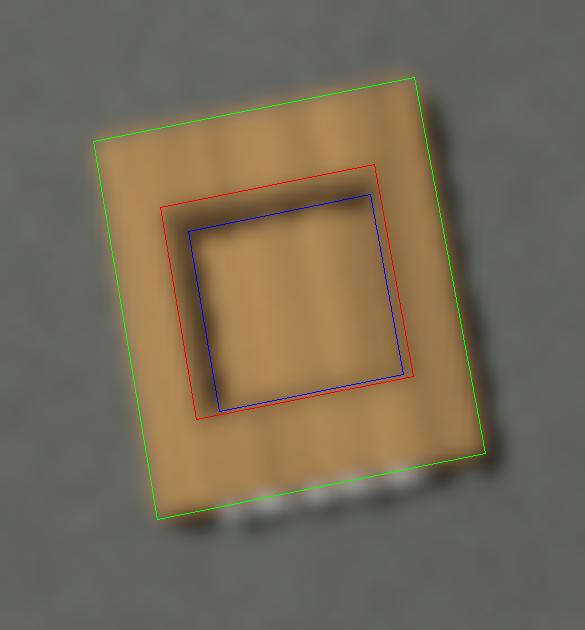

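View pics/ovs.png

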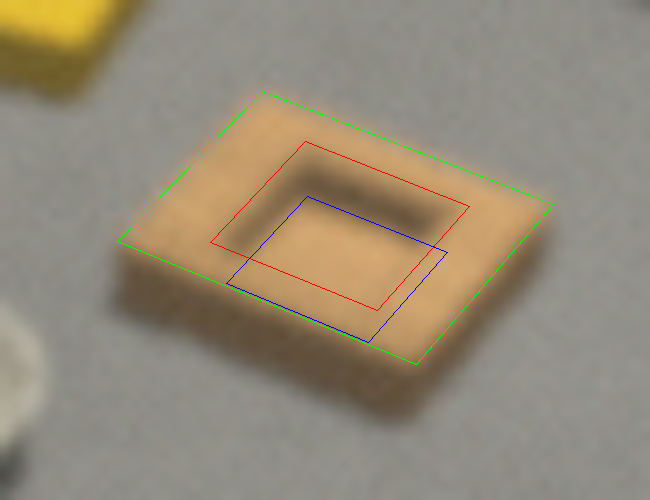

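The overlay matches the block and recess to about 1 mm: recess (0.510, 0.191), yaw 11.8°. The jar is at (0.521, -0.195), yaw -15.9°. I'll carry the jar by its cap in one grasp, which also allows twisting without regrasping.

Call:
{"name": "carry_out", "arguments": {"increments": [{"tx": -0.0237,"tz": 0.0282},{"tx": -0.0237,"tz": 0.0282},{"tx": -0.0237,"tz": 0.0282},{"tx": -0.0237,"tz": 0.0282},{"tx": -0.0237,"tz": 0.0282},{"tx": -0.0237,"tz": 0.0282},{"tx": -0.0237,"tz": 0.0282},{"tx": -0.0237,"tz": 0.0282},{"tx": -0.0237,"tz": 0.0282},{"tx": -0.0237,"tz": 0.0282}], "grip": 0.0854}}

```text
validation failed for argument at $.in...
```

Call:
{"name": "carry_out", "arguments": {"increments": [{"tx": -0.0237,"tz": 0.0282},{"tx": -0.0237,"tz": 0.0282},{"tx": -0.0237,"tz": 0.0282},{"tx": -0.0237,"tz": 0.0282},{"ay": -0.084},{},{},{}]}}

```text
validation failed for argument at $.in...
```

Call:
{"name": "carry_out", "arguments": {"increments": [{"tx": -0.0237,"ty": 0,"tz": 0.0282,"ax": 0,"ay": 0,"az": 0}], "grip": 0.0854}}

```text
t: 1.38
tcp_pos: [0.3078, -0.635, 0.2316]
orientation: [-90.4, -0.3, -66.3]
ft_force: [-0.8, -1.1, 0.8]
gripper_width: 0.0854
```

Call:
{"name": "carry_out", "arguments": {"increments": [{"tx": -0.0237,"ty": 0,"tz": 0.0282,"ax": 0,"ay": 0,"az": 0},{"tx": -0.0237,"ty": 0,"tz": 0.0282,"ax": 0,"ay": 0,"az": 0},{"tx": -0.0237,"ty": 0,"tz": 0.0282,"ax": 0,"ay": 0,"az": 0},{"tx": -0.0237,"ty": 0,"tz": 0.0282,"ax": 0,"ay": 0,"az": 0},{"tx": -0.0237,"ty": 0,"tz": 0.0282,"ax": 0,"ay": 0,"az": 0},{"tx": -0.0237,"ty": 0,"tz": 0.0282,"ax": 0,"ay": 0,"az": 0},{"tx": -0.0237,"ty": 0,"tz": 0.0282,"ax": 0,"ay": 0,"az": 0},{"tx": -0.0237,"ty": 0,"tz": 0.0282,"ax": 0,"ay": 0,"az": 0},{"tx": -0.0237,"ty": 0,"tz": 0.0282,"ax": 0,"ay": 0,"az": 0},{"tx": -0.0237,"ty": 0,"tz": 0.0282,"ax": 0,"ay": 0,"az": 0}]}}

```text
t: 2.22
tcp_pos: [0.4743, -0.2941, 0.2317]
orientation: [-90.0, -0.0, -65.7]
ft_force: [0.7, -0.1, 0.1]
gripper_width: 0.0856
```

Call:
{"name": "carry_out", "arguments": {"increments": [{"tx": -0.0237,"ty": 0,"tz": 0.0282,"ax": 0,"ay": 0,"az": 0},{"tx": -0.0237,"ty": 0,"tz": 0.0282,"ax": 0,"ay": 0,"az": 0},{"tx": -0.0237,"ty": 0,"tz": 0.0282,"ax": 0,"ay": 0,"az": 0},{"tx": 0,"ty": 0,"tz": 0,"ax": 0,"ay": -0.084,"az": 0},{"tx": 0,"ty": 0,"tz": 0,"ax": 0,"ay": 0,"az": 0},{"tx": 0,"ty": 0,"tz": 0,"ax": 0,"ay": 0,"az": 0},{"tx": 0,"ty": 0,"tz": 0,"ax": 0,"ay": 0,"az": 0},{"tx": 0,"ty": 0,"tz": 0,"ax": 0,"ay": 0,"az": 0}]}}

```text
t: 2.88
tcp_pos: [0.5207, -0.198, 0.2313]
orientation: [-90.0, -0.0, -61.2]
ft_force: [-0.2, -0.1, 0.8]
gripper_width: 0.0853
```

```bash
cat > go.py <<'E'
import sys
from rig import sensors
import numpy as np
from scipy.spatial.transform import Rotation as R
s=sensors.sense();p=s['tcp_pos'];o=s['orientation']
print(round(s['t'],2),p.round(4),o.round(2),s['qpos'].round(1),'F',s['ft_force'].round(1),'T',s['torque'].round(2),s['gripper_width'].round(4))
if len(sys.argv)>3:
    t=np.array(list(map(float,sys.argv[1:4])));Q=R.from_euler('xyz',o,degrees=True)
    print('tool delta',Q.inv().apply(t-p).round(4))
    if len(sys.argv)>4:
        G=R.from_euler('xyz',[-90,0,float(sys.argv[4])],degrees=True)
        print('rotvec',(Q.inv()*G).as_rotvec().round(4))
E
python3 go.py .521 -.195 .23 -60.9
```

```text
Traceback (most recent call last):
  File "go.py", line 6, in <module>
    print(round(s['t'],2),p.round(4),o.round(2),s['qpos'].round(1),'F',s['ft_force'].round(1),'T',s['torque'].round(2),s['gripper_width'].round(4))
                                                                                                                       ^^^^^^^^^^^^^^^^^^^^^^^^
AttributeError: 'float' object has no attribute 'round'
```

```bash
sed -i "s/s\['gripper_width'\].round(4)/round(s['gripper_width'],4)/" go.py; python3 go.py .521 -.195 .23 -60.9
python3 - <<'E'
from h import *
for i in range(4):
    c=viewer.read_camera('top'); print(sensors.sense()['tcp_pos'].round(4),sensors.sense()['orientation'].round(2))
save(c,'top1.png',(250,130,410,250),5)
c=viewer.read_camera('scene');save(c,'scene1.png',(150,100,270,250),4)
E
```

```text
2.88 [ 0.5207 -0.198   0.2313] [-9.004e+01 -3.000e-02 -6.116e+01] [ 17.6  21.8  -2.  114.    1.1  44.2 -46.2] F [-0.2 -0.1  0.8] T [-0.02 -0.01 -0.02] 0.0853
tool delta [-0.0025  0.0013  0.0017]
rotvec [ 0.0008 -0.0045  0.0005]
[ 0.5208 -0.1978  0.2313] [-9.004e+01 -2.000e-02 -6.113e+01]
[ 0.5209 -0.1976  0.2313] [-9.003e+01 -2.000e-02 -6.110e+01]
[ 0.521  -0.1973  0.2313] [-9.002e+01 -1.000e-02 -6.107e+01]
[ 0.5211 -0.1971  0.2313] [-9.001e+01 -1.000e-02 -6.103e+01]
```

View pics/scene1.png

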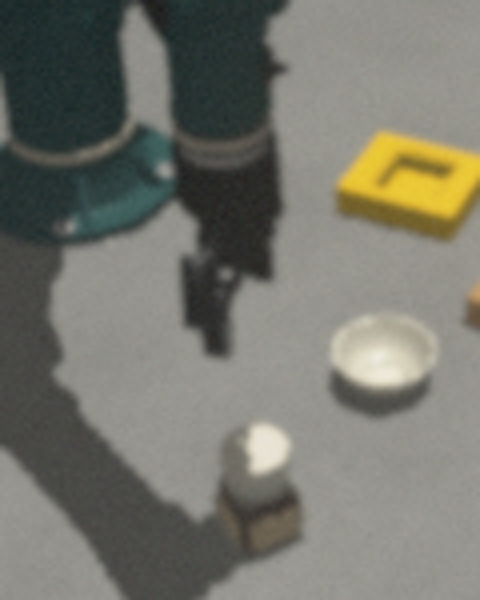

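The jar stands with its cap at scene crop (255,460), directly under the open gripper. Descending.

Call:
{"name": "carry_out", "arguments": {"increments": [{"tx": -0.001,"ty": 0.02,"tz": 0,"ax": 0,"ay": 0,"az": 0},{"tx": 0,"ty": 0.02,"tz": 0,"ax": 0,"ay": 0,"az": 0},{"tx": 0,"ty": 0.02,"tz": 0,"ax": 0,"ay": 0,"az": 0},{"tx": 0,"ty": 0.02,"tz": 0,"ax": 0,"ay": 0,"az": 0},{"tx": 0,"ty": 0.02,"tz": 0,"ax": 0,"ay": 0,"az": 0},{"tx": 0,"ty": 0.01,"tz": 0,"ax": 0,"ay": 0,"az": 0},{"tx": 0,"ty": 0,"tz": 0,"ax": 0,"ay": 0,"az": 0},{"tx": 0,"ty": 0,"tz": 0,"ax": 0,"ay": 0,"az": 0}]}}

```text
t: 3.8
tcp_pos: [0.521, -0.1953, 0.1212]
orientation: [-90.0, 0.0, -60.9]
ft_force: [-1.4, 0.4, 0.8]
gripper_width: 0.0852
```

```bash
python3 go.py .521 -.195 .07 -60.9
python3 - <<'E'
from h import *
c=viewer.read_camera('top');a=cv2.resize(c['image'][150:230,280:370],None,fx=4,fy=4)
d=viewer.read_camera('scene');b=cv2.resize(d['image'][180:260,170:260],None,fx=4,fy=4)
cv2.imwrite('pics/g1.png',np.hstack([a,b])[...,::-1])
E
python3 go.py .521 -.195 .07 -60.9
```

```text
3.8 [ 0.521  -0.1953  0.1212] [-9.003e+01  3.000e-02 -6.093e+01] [ 17.3  30.8  -1.9 118.7   1.9  30.6 -46.9] F [-1.4  0.4  0.8] T [ 0.02 -0.04  0.  ] 0.0852
tool delta [-0.0003  0.0512  0.0002]
rotvec [ 0.0005 -0.0004 -0.0005]
3.9 [ 0.522  -0.1955  0.1223] [-89.92  -0.09 -60.92] [ 17.3  30.7  -1.9 118.6   1.9  30.6 -46.9] F [ 0.  -0.2 -0.1] T [ 0.06 -0.03  0.  ] 0.0851
tool delta [-0.001   0.0523 -0.0007]
rotvec [-0.0014 -0.0003  0.0015]
```

View pics/g1.png

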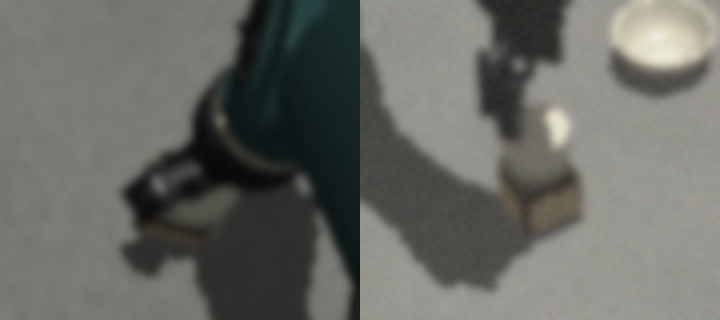

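The fingers straddle the cap (scene crop at about (520,130)) and are still above it. Going down 51 mm.

Call:
{"name": "carry_out", "arguments": {"increments": [{"tx": 0,"ty": 0.015,"tz": 0,"ax": 0,"ay": 0,"az": 0},{"tx": 0,"ty": 0.015,"tz": 0,"ax": 0,"ay": 0,"az": 0},{"tx": 0,"ty": 0.011,"tz": 0,"ax": 0,"ay": 0,"az": 0},{"tx": 0,"ty": 0.01,"tz": 0,"ax": 0,"ay": 0,"az": 0},{"tx": 0,"ty": 0,"tz": 0,"ax": 0,"ay": 0,"az": 0},{"tx": 0,"ty": 0,"tz": 0,"ax": 0,"ay": 0,"az": 0},{"tx": 0,"ty": 0,"tz": 0,"ax": 0,"ay": 0,"az": 0}]}}

```text
t: 4.48
tcp_pos: [0.5215, -0.1953, 0.0708]
orientation: [-90.0, -0.0, -60.9]
ft_force: [-0.0, -0.2, 1.2]
gripper_width: 0.0855
```

```bash
python3 go.py .521 -.195 .07 -60.9
```

```text
4.48 [ 0.5215 -0.1953  0.0708] [-8.997e+01 -4.000e-02 -6.091e+01] [ 17.1  35.5  -1.6 120.    2.3  24.5 -47.2] F [-0.  -0.2  1.2] T [-0.02  0.04 -0.03] 0.0855
tool delta [-0.0005  0.0008 -0.0003]
rotvec [-0.0006 -0.0001  0.0006]
```

Close the fingers on the cap.

Call:
{"name": "carry_out", "arguments": {"increments": [{"tx": 0,"ty": 0,"tz": 0,"ax": 0,"ay": 0,"az": 0},{"tx": 0,"ty": 0,"tz": 0,"ax": 0,"ay": 0,"az": 0},{"tx": 0,"ty": 0,"tz": 0,"ax": 0,"ay": 0,"az": 0},{"tx": 0,"ty": 0,"tz": 0,"ax": 0,"ay": 0,"az": 0},{"tx": 0,"ty": 0,"tz": 0,"ax": 0,"ay": 0,"az": 0},{"tx": 0,"ty": 0,"tz": 0,"ax": 0,"ay": 0,"az": 0},{"tx": 0,"ty": 0,"tz": 0,"ax": 0,"ay": 0,"az": 0},{"tx": 0,"ty": 0,"tz": 0,"ax": 0,"ay": 0,"az": 0},{"tx": 0,"ty": 0,"tz": 0,"ax": 0,"ay": 0,"az": 0},{"tx": 0,"ty": 0,"tz": 0,"ax": 0,"ay": 0,"az": 0}], "grip": 0.04}}

```text
t: 5.32
tcp_pos: [0.5212, -0.1948, 0.0711]
orientation: [-90.0, 0.0, -60.9]
ft_force: [-1.4, 2.0, 4.7]
gripper_width: 0.055
```

```bash
python3 go.py .521 -.195 .07 -60.9
```

```text
5.32 [ 0.5212 -0.1948  0.0711] [-89.97   0.   -60.89] [ 17.   35.4  -1.7 120.    2.3  24.6 -47.3] F [-1.4  2.   4.7] T [0.15 0.24 0.  ] 0.055
tool delta [ 0.0001  0.0011 -0.0003]
rotvec [-0.0005  0.0002 -0.    ]
```

Call:
{"name": "carry_out", "arguments": {"increments": [{"tx": 0,"ty": -0.005,"tz": 0,"ax": 0,"ay": 0,"az": 0},{"tx": 0,"ty": -0.01,"tz": 0,"ax": 0,"ay": 0,"az": 0},{"tx": 0,"ty": -0.015,"tz": 0,"ax": 0,"ay": 0,"az": 0},{"tx": 0,"ty": -0.015,"tz": 0,"ax": 0,"ay": 0,"az": 0},{"tx": 0,"ty": -0.015,"tz": 0,"ax": 0,"ay": 0,"az": 0},{"tx": 0,"ty": -0.015,"tz": 0,"ax": 0,"ay": 0,"az": 0},{"tx": 0,"ty": -0.015,"tz": 0,"ax": 0,"ay": 0,"az": 0},{"tx": 0,"ty": -0.01,"tz": 0,"ax": 0,"ay": 0,"az": 0},{"tx": 0,"ty": 0,"tz": 0,"ax": 0,"ay": 0,"az": 0},{"tx": 0,"ty": 0,"tz": 0,"ax": 0,"ay": 0,"az": 0}], "grip": 0}}

```text
t: 6.15
tcp_pos: [0.521, -0.1953, 0.1706]
orientation: [-90.0, -0.0, -60.9]
ft_force: [0.1, 0.6, -6.6]
gripper_width: 0.0549
```

```bash
python3 go.py .51 .1912 .17 -33.2
python3 - <<'E'
from h import *
d=viewer.read_camera('scene');save(d,'l1.png',(170,140,270,260),5)
E
```

```text
6.15 [ 0.521  -0.1953  0.1706] [-8.998e+01 -3.000e-02 -6.091e+01] [ 17.4  26.5  -2.1 117.    1.6  36.5 -46.6] F [ 0.1  0.6 -6.6] T [-0.    0.06  0.02] 0.0549
tool delta [-0.343   0.0005  0.1783]
rotvec [-3.000e-04 -4.836e-01  7.000e-04]
```

View pics/l1.png

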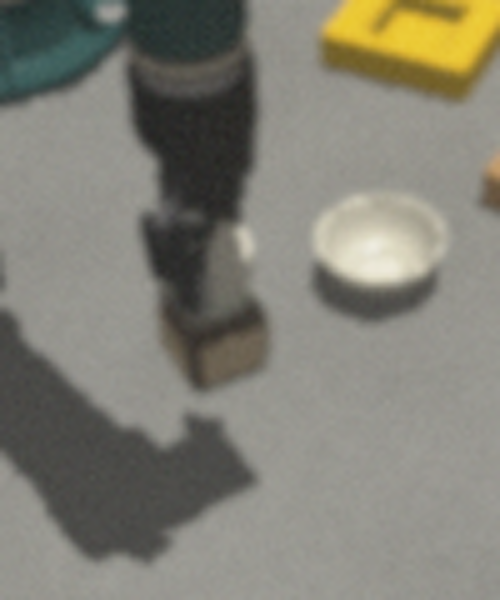

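The jar is lifted upright, its body at crop (215,350) clear of the counter. Carry it across to the block.

Call:
{"name": "carry_out", "arguments": {"increments": [{"tx": -0.015,"ty": 0,"tz": 0.0078,"ax": 0,"ay": 0,"az": 0},{"tx": -0.0245,"ty": 0,"tz": 0.0127,"ax": 0,"ay": 0,"az": 0},{"tx": -0.0245,"ty": 0,"tz": 0.0127,"ax": 0,"ay": 0,"az": 0},{"tx": -0.0245,"ty": 0,"tz": 0.0127,"ax": 0,"ay": 0,"az": 0},{"tx": -0.0245,"ty": 0,"tz": 0.0127,"ax": 0,"ay": 0,"az": 0},{"tx": -0.0245,"ty": 0,"tz": 0.0127,"ax": 0,"ay": 0,"az": 0},{"tx": -0.0245,"ty": 0,"tz": 0.0127,"ax": 0,"ay": 0,"az": 0},{"tx": -0.0245,"ty": 0,"tz": 0.0127,"ax": 0,"ay": 0,"az": 0},{"tx": -0.0245,"ty": 0,"tz": 0.0127,"ax": 0,"ay": 0,"az": 0},{"tx": -0.0245,"ty": 0,"tz": 0.0127,"ax": 0,"ay": 0,"az": 0}]}}

```text
t: 7.03
tcp_pos: [0.512, 0.0711, 0.1691]
orientation: [-90.2, 0.0, -60.9]
ft_force: [0.8, 0.6, -5.3]
gripper_width: 0.0549
```

Call:
{"name": "carry_out", "arguments": {"increments": [{"tx": -0.0245,"ty": 0,"tz": 0.0127,"ax": 0,"ay": 0,"az": 0},{"tx": -0.0245,"ty": 0,"tz": 0.0127,"ax": 0,"ay": 0,"az": 0},{"tx": -0.0245,"ty": 0,"tz": 0.0127,"ax": 0,"ay": 0,"az": 0},{"tx": -0.0245,"ty": 0,"tz": 0.0127,"ax": 0,"ay": 0,"az": 0},{"tx": -0.01,"ty": 0,"tz": 0.0055,"ax": 0,"ay": 0,"az": 0},{"tx": 0,"ty": 0,"tz": 0,"ax": 0,"ay": -0.097,"az": 0},{"tx": 0,"ty": 0,"tz": 0,"ax": 0,"ay": -0.097,"az": 0},{"tx": 0,"ty": 0,"tz": 0,"ax": 0,"ay": -0.097,"az": 0},{"tx": 0,"ty": 0,"tz": 0,"ax": 0,"ay": -0.097,"az": 0},{"tx": 0,"ty": 0,"tz": 0,"ax": 0,"ay": -0.096,"az": 0}]}}

```text
t: 7.87
tcp_pos: [0.5091, 0.1909, 0.1691]
orientation: [-90.1, 0.1, -32.9]
ft_force: [0.4, -0.1, -5.7]
gripper_width: 0.0545
```

Call:
{"name": "carry_out", "arguments": {"increments": [{"tx": 0,"ty": 0,"tz": 0,"ax": 0,"ay": 0,"az": 0},{"tx": 0,"ty": 0,"tz": 0,"ax": 0,"ay": 0,"az": 0},{"tx": 0,"ty": 0,"tz": 0,"ax": 0,"ay": 0,"az": 0},{"tx": 0,"ty": 0,"tz": 0,"ax": 0,"ay": 0,"az": 0}]}}

```text
t: 8.2
tcp_pos: [0.5097, 0.1914, 0.1699]
orientation: [-90.0, 0.0, -33.3]
ft_force: [0.3, -0.5, -5.9]
gripper_width: 0.0548
```

```bash
python3 go.py .51 .1912 .17 -33.2
python3 - <<'E'
from h import *
c=viewer.read_camera('top');a=cv2.resize(c['image'][160:250,150:240],None,fx=4.4,fy=4.4)
d=viewer.read_camera('scene');b=cv2.resize(d['image'][110:200,245:335],None,fx=4.4,fy=4.4)
cv2.imwrite('pics/c1.png',np.hstack([a,b])[...,::-1])
np.save('top_P.npy',cloud(c));np.save('scene_P.npy',cloud(d))
exec(open('fit.py').read().split('for nm,P')[0])
for nm,P in [('top',Pt),('scene',Ps)]:
    q=near(P,.51,.1912,.055,.112,.155)
    if len(q)<10: print(nm,len(q)); continue
    best=min((least_squares(lambda p:sdf(q[:,:2],p,.029,.029,.006)*1e3,[.51,.191,a],loss='soft_l1',x_scale=[.001,.001,.01]) for a in np.radians(range(-45,45,10))),key=lambda r:r.cost)
    print('jar',nm,len(q),best.x[:2].round(4),(np.degrees(best.x[2])+45)%90-45,best.cost/len(q), 'zmin',near(P,.51,.1912,.055,.06,.155)[:,2].min())
E
```

```text
8.2 [0.5097 0.1914 0.1699] [-9.004e+01  2.000e-02 -3.326e+01] [-17.8  26.1 -10.  118.1   7.4  36.4 -66.1] F [ 0.3 -0.5 -5.9] T [ 0.01  0.02 -0.05] 0.0548
tool delta [ 0.0004 -0.0001 -0.0001]
rotvec [ 0.0007 -0.0011 -0.0003]
top 0
jar scene 186 [0.5088 0.1879] 13.187748348358546 1.088523729454024 zmin 0.09864757038138194
```

View pics/c1.png

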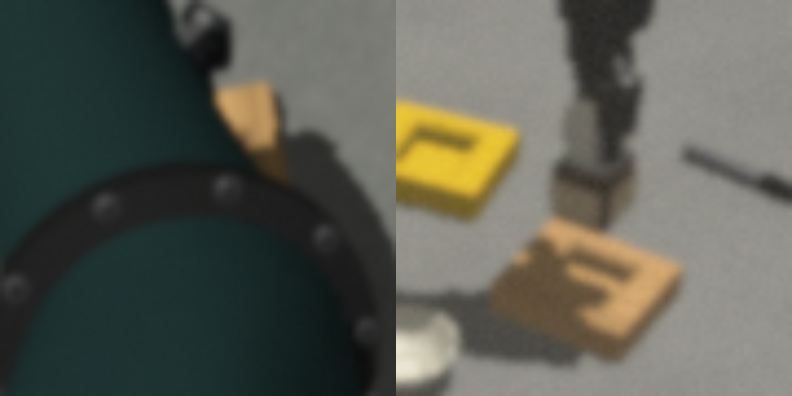

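```bash
python3 - <<'E'
from ov import *
d=viewer.read_camera('scene')
pol=[]
for J,col in [((.5098,.1913,11.8),(0,255,0)),((.5088,.1879,13.2),(0,0,255))]:
    pol+=[(sq(*J,.029,.029,.099),col),(sq(*J,.029,.029,.165),col)]
overlay(d,pol,(270,130,310,170),14,'c2.png')
E
```

```text
(no output)
```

View pics/c2.png

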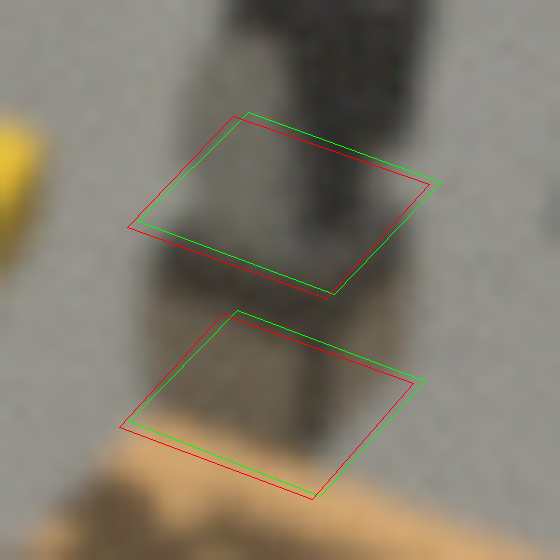

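```bash
python3 - <<'E'
from ov import *
d=viewer.read_camera('scene')
im=cv2.resize(cv2.imread('pics/scene0.png'),(512,384),interpolation=cv2.INTER_AREA)[...,::-1]
e=dict(d); e['image']=im
J=(.521,-.195,-15.9)
overlay(e,[(sq(*J,.029,.029,.0),(0,255,0)),(sq(*J,.029,.029,.066),(0,255,0))],(190,200,235,245),12,'c3.png')
P=cloud(d); q=P[135:168,275:305].reshape(-1,3); q=q[(np.hypot(q[:,0]-.51,q[:,1]-.19)<.06)&(q[:,2]>.05)]
h,e_=np.histogram(q[:,2],bins=np.arange(.08,.21,.005)); print(list(zip(e_.round(3),h)))
E
```

```text
[(np.float64(0.08), np.int64(0)), (np.float64(0.085), np.int64(0)), (np.float64(0.09), np.int64(0)), (np.float64(0.095), np.int64(2)), (np.float64(0.1), np.int64(9)), (np.float64(0.105), np.int64(19)), (np.float64(0.11), np.int64(21)), (np.float64(0.115), np.int64(23)), (np.float64(0.12), np.int64(21)), (np.float64(0.125), np.int64(22)), (np.float64(0.13), np.int64(15)), (np.float64(0.135), np.int64(28)), (np.float64(0.14), np.int64(22)), (np.float64(0.145), np.int64(25)), (np.float64(0.15), np.int64(20)), (np.float64(0.155), np.int64(27)), (np.float64(0.16), np.int64(37)), (np.float64(0.165), np.int64(25)), (np.float64(0.17), np.int64(8)), (np.float64(0.175), np.int64(9)), (np.float64(0.18), np.int64(17)), (np.float64(0.185), np.int64(19)), (np.float64(0.19), np.int64(17)), (np.float64(0.195), np.int64(36)), (np.float64(0.2), np.int64(24))]
```

View pics/c3.png

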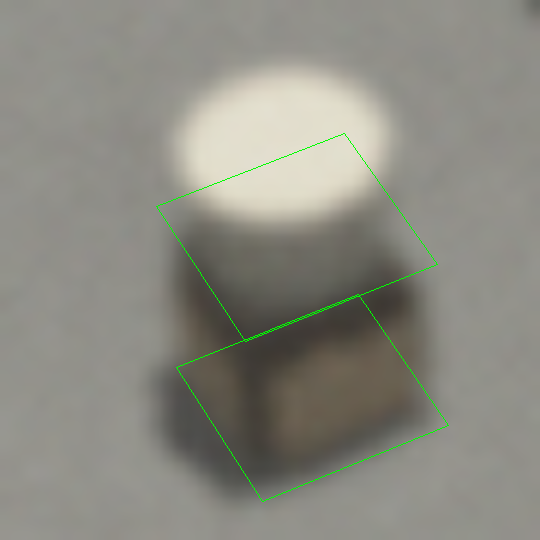

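The overlay's systematic offset is the same as for the standing jar, so the pose agrees with the plan. Descending to just above the block, then slowly into the recess.

Call:
{"name": "carry_out", "arguments": {"increments": [{"tx": 0,"ty": 0.012,"tz": 0,"ax": 0,"ay": 0,"az": 0},{"tx": 0,"ty": 0.012,"tz": 0,"ax": 0,"ay": 0,"az": 0},{"tx": 0,"ty": 0.012,"tz": 0,"ax": 0,"ay": 0,"az": 0},{"tx": 0,"ty": 0.012,"tz": 0,"ax": 0,"ay": 0,"az": 0},{"tx": 0,"ty": 0.01,"tz": 0,"ax": 0,"ay": 0,"az": 0},{"tx": 0,"ty": 0.003,"tz": 0,"ax": 0,"ay": 0,"az": 0},{"tx": 0,"ty": 0,"tz": 0,"ax": 0,"ay": 0,"az": 0},{"tx": 0,"ty": 0,"tz": 0,"ax": 0,"ay": 0,"az": 0}]}}

```text
t: 9.07
tcp_pos: [0.5102, 0.1919, 0.1094]
orientation: [-90.0, -0.0, -33.2]
ft_force: [0.0, 0.3, -4.6]
gripper_width: 0.055
```

Call:
{"name": "carry_out", "arguments": {"increments": [{"tx": 0,"ty": 0.002,"tz": 0,"ax": 0,"ay": 0,"az": 0},{"tx": 0,"ty": 0.002,"tz": 0,"ax": 0,"ay": 0,"az": 0},{"tx": 0,"ty": 0.002,"tz": 0,"ax": 0,"ay": 0,"az": 0},{"tx": 0,"ty": 0.002,"tz": 0,"ax": 0,"ay": 0,"az": 0},{"tx": 0,"ty": 0.002,"tz": 0,"ax": 0,"ay": 0,"az": 0},{"tx": 0,"ty": 0.001,"tz": 0,"ax": 0,"ay": 0,"az": 0},{"tx": 0,"ty": 0,"tz": 0,"ax": 0,"ay": 0,"az": 0}]}}

```text
t: 9.65
tcp_pos: [0.5097, 0.1916, 0.098]
orientation: [-90.0, 0.0, -33.2]
ft_force: [-0.3, -0.2, -5.7]
gripper_width: 0.0545
```

```bash
python3 go.py .51 .1912 .081 -33.2
python3 - <<'E'
from h import *
d=viewer.read_camera('scene');save(d,'i1.png',(255,120,325,200),7)
E
```

```text
9.65 [0.5097 0.1916 0.098 ] [-9.003e+01  2.000e-02 -3.317e+01] [-19.3  32.5  -8.2 120.6   9.6  27.5 -68. ] F [-0.3 -0.2 -5.7] T [-0.02  0.05  0.03] 0.0545
tool delta [ 0.0005  0.017  -0.0002]
rotvec [ 0.0005  0.0005 -0.0003]
```

View pics/i1.png

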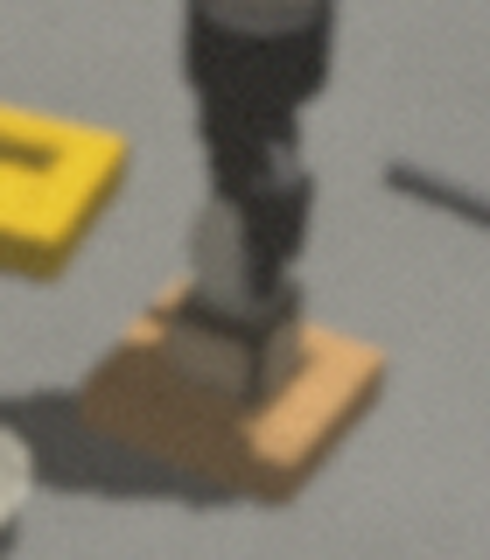

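The jar is entering the recess (crop (235,390)) with no contact force. Continuing down.

Call:
{"name": "carry_out", "arguments": {"increments": [{"tx": 0,"ty": 0.002,"tz": 0,"ax": 0,"ay": 0,"az": 0},{"tx": 0,"ty": 0.002,"tz": 0,"ax": 0,"ay": 0,"az": 0},{"tx": 0,"ty": 0.002,"tz": 0,"ax": 0,"ay": 0,"az": 0},{"tx": 0,"ty": 0.002,"tz": 0,"ax": 0,"ay": 0,"az": 0},{"tx": 0,"ty": 0,"tz": 0,"ax": 0,"ay": 0,"az": 0}]}}

```text
t: 10.12
tcp_pos: [0.5096, 0.1916, 0.0898]
orientation: [-90.0, 0.0, -33.2]
ft_force: [0.2, 0.7, -5.3]
gripper_width: 0.0547
```

Call:
{"name": "carry_out", "arguments": {"increments": [{"tx": 0,"ty": 0.002,"tz": 0,"ax": 0,"ay": 0,"az": 0},{"tx": 0,"ty": 0.002,"tz": 0,"ax": 0,"ay": 0,"az": 0},{"tx": 0,"ty": 0.002,"tz": 0,"ax": 0,"ay": 0,"az": 0},{"tx": 0,"ty": 0,"tz": 0,"ax": 0,"ay": 0,"az": 0},{"tx": 0,"ty": 0,"tz": 0,"ax": 0,"ay": 0,"az": 0}]}}

```text
t: 10.53
tcp_pos: [0.5098, 0.1917, 0.0841]
orientation: [-90.0, 0.0, -33.2]
ft_force: [-0.0, -0.3, -5.6]
gripper_width: 0.0547
```

```bash
python3 go.py .51 .1912 .081 -33.2
```

```text
10.53 [0.5098 0.1917 0.0841] [-9.002e+01  1.000e-02 -3.317e+01] [-19.7  33.8  -7.8 121.   10.   25.8 -68.3] F [-0.  -0.3 -5.6] T [0.01 0.02 0.02] 0.0547
tool delta [ 0.0005  0.0031 -0.0003]
rotvec [ 0.0003  0.0005 -0.0002]
```

Call:
{"name": "carry_out", "arguments": {"increments": [{"tx": 0,"ty": 0.001,"tz": 0,"ax": 0,"ay": 0,"az": 0},{"tx": 0,"ty": 0.001,"tz": 0,"ax": 0,"ay": 0,"az": 0},{"tx": 0,"ty": 0.001,"tz": 0,"ax": 0,"ay": 0,"az": 0},{"tx": 0,"ty": 0,"tz": 0,"ax": 0,"ay": 0,"az": 0},{"tx": 0,"ty": 0,"tz": 0,"ax": 0,"ay": 0,"az": 0}]}}

```text
t: 10.95
tcp_pos: [0.51, 0.1918, 0.0814]
orientation: [-90.0, -0.0, -33.2]
ft_force: [-0.4, 0.1, -3.8]
gripper_width: 0.0548
```

Call:
{"name": "carry_out", "arguments": {"increments": [{"tx": 0,"ty": 0.001,"tz": 0,"ax": 0,"ay": 0,"az": 0},{"tx": 0,"ty": 0,"tz": 0,"ax": 0,"ay": 0,"az": 0},{"tx": 0,"ty": 0,"tz": 0,"ax": 0,"ay": 0,"az": 0}]}}

```text
t: 11.2
tcp_pos: [0.51, 0.1922, 0.0812]
orientation: [-90.0, -0.0, -33.2]
ft_force: [-2.6, -0.3, 4.5]
gripper_width: 0.0544
```

```bash
python3 go.py .51 .1912 .081 -33.2
```

```text
11.2 [0.51   0.1922 0.0812] [-8.997e+01 -1.000e-02 -3.315e+01] [-19.8  34.1  -7.7 121.   10.1  25.4 -68.4] F [-2.6 -0.3  4.5] T [-0.09  0.45 -0.01] 0.0544
tool delta [ 0.0005  0.0002 -0.0008]
rotvec [-0.0006  0.0008  0.0002]
```

Seated: the force swung from -5.7 N (hanging) to +4.5 N at TCP z 0.0812, which is the standing-grasp height plus 10 mm. Now unscrewing, first taking up the play in the recess.

Call:
{"name": "carry_out", "arguments": {"increments": [{"tx": 0,"ty": 0,"tz": 0,"ax": 0,"ay": -0.05,"az": 0},{"tx": 0,"ty": 0,"tz": 0,"ax": 0,"ay": -0.05,"az": 0},{"tx": 0,"ty": 0,"tz": 0,"ax": 0,"ay": -0.05,"az": 0},{"tx": 0,"ty": 0,"tz": 0,"ax": 0,"ay": -0.05,"az": 0},{"tx": 0,"ty": 0,"tz": 0,"ax": 0,"ay": 0,"az": 0}]}}

```text
t: 11.62
tcp_pos: [0.5107, 0.1919, 0.0813]
orientation: [-89.9, -0.1, -21.7]
ft_force: [-2.0, -0.9, 6.1]
gripper_width: 0.0549
```

```bash
python3 go.py .51 .1912 .081 -33.2
```

```text
11.62 [0.5107 0.1919 0.0813] [-8.993e+01 -7.000e-02 -2.167e+01] [-17.5  34.2 -10.7 120.9  13.9  25.9 -60.6] F [-2.  -0.9  6.1] T [-0.2   0.22 -0.06] 0.0549
tool delta [-0.0004  0.0003 -0.0009]
rotvec [-0.0013  0.2012  0.0011]
```

Call:
{"name": "carry_out", "arguments": {"increments": [{"tx": 0,"ty": 0,"tz": 0,"ax": 0,"ay": -0.04,"az": 0},{"tx": 0,"ty": 0,"tz": 0,"ax": 0,"ay": -0.04,"az": 0},{"tx": 0,"ty": 0,"tz": 0,"ax": 0,"ay": 0,"az": 0}]}}

```text
t: 11.87
tcp_pos: [0.5109, 0.1922, 0.0814]
orientation: [-89.9, -0.1, -17.1]
ft_force: [-1.4, 0.9, 5.4]
gripper_width: 0.0547
```

```bash
python3 go.py .51 .1912 .081 -33.2
python3 - <<'E'
from h import *
d=viewer.read_camera('scene');save(d,'u1.png',(265,130,320,190),9)
E
```

```text
11.87 [0.5109 0.1922 0.0814] [-89.9   -0.09 -17.11] [-16.6  34.3 -12.  120.9  15.4  26.1 -57.5] F [-1.4  0.9  5.4] T [-0.07  0.21 -0.08] 0.0547
tool delta [-0.0005  0.0004 -0.0013]
rotvec [-0.002   0.2808  0.0014]
```

View pics/u1.png

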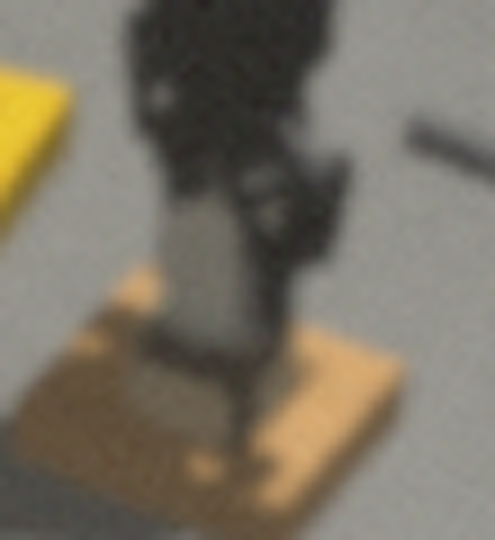

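```bash
cat > jy.py <<'E'
from h import *
d=viewer.read_camera('scene'); Ps=cloud(d).reshape(-1,3)
src=open('fit.py').read().split('for nm,P')[0].replace("Ps=np.load('scene_P.npy').reshape(-1,3)",""); exec(src)
for lo,hi in [(.037,.07),(.035,.073)]:
    q=near(Ps,.51,.1912,.045,lo,hi)
    best=min((least_squares(lambda p:sdf(q[:,:2],p,.029,.029,.006)*1e3,[.51,.191,a],loss='soft_l1',x_scale=[.001,.001,.01]) for a in np.radians(range(-45,45,10))),key=lambda r:r.cost)
    print('jar',len(q),best.x[:2].round(4),(np.degrees(best.x[2])+45)%90-45,best.cost/len(q))
E
python3 jy.py; python3 go.py
```

```text
jar 124 [0.5093 0.187 ] 15.887294633486128 1.2802185510362698
jar 144 [0.5093 0.187 ] 15.282590000031128 1.3264430062953778
11.97 [0.5109 0.1922 0.0814] [-89.91  -0.1  -17.14] [-16.6  34.3 -11.9 120.9  15.4  26.1 -57.6] F [-1.8  0.5  5.3] T [-0.11  0.19 -0.02] 0.0548
```

Call:
{"name": "carry_out", "arguments": {"increments": [{"tx": 0,"ty": 0,"tz": 0,"ax": 0,"ay": -0.04,"az": 0},{"tx": 0,"ty": 0,"tz": 0,"ax": 0,"ay": -0.04,"az": 0}]}}

```text
t: 12.13
tcp_pos: [0.5108, 0.1924, 0.0815]
orientation: [-89.9, -0.1, -12.5]
ft_force: [-1.6, 0.6, 7.3]
gripper_width: 0.0547
```

```bash
python3 go.py; python3 - <<'E'
from rig import sensors
print(sensors.sense()['effort'].round(3))
E
python3 jy.py
```

```text
12.13 [0.5108 0.1924 0.0815] [-89.91  -0.1  -12.55] [-15.8  34.4 -13.2 120.8  16.8  26.3 -54.4] F [-1.6  0.6  7.3] T [-0.1   0.26 -0.3 ] 0.0547
[ -0.267 -42.239  -1.066 -10.283   0.329  -0.376   0.092]
jar 129 [0.5093 0.1873] 16.13818225374336 1.104031489760767
jar 157 [0.5094 0.1874] 15.898541971495902 1.4142254433949282
```

Call:
{"name": "carry_out", "arguments": {"increments": [{"tx": 0,"ty": -0.0001,"tz": 0,"ax": 0,"ay": -0.04,"az": 0},{"tx": 0,"ty": -0.0001,"tz": 0,"ax": 0,"ay": -0.04,"az": 0},{"tx": 0,"ty": -0.0001,"tz": 0,"ax": 0,"ay": -0.04,"az": 0},{"tx": 0,"ty": -0.0001,"tz": 0,"ax": 0,"ay": -0.04,"az": 0}]}}

```text
t: 12.52
tcp_pos: [0.5105, 0.1924, 0.0817]
orientation: [-89.9, -0.1, -3.4]
ft_force: [-2.5, 0.1, 5.5]
gripper_width: 0.0551
```

```bash
python3 go.py;python3 jy.py
```

```text
12.52 [0.5105 0.1924 0.0817] [-8.993e+01 -8.000e-02 -3.380e+00] [-14.   34.6 -15.6 120.7  19.7  26.9 -48. ] F [-2.5  0.1  5.5] T [ 0.03  0.26 -0.33] 0.0551
jar 131 [0.5095 0.1876] 14.745456422075122 1.353232102971006
jar 159 [0.5093 0.1878] 14.16077358618314 1.4730725430450624
```

Call:
{"name": "carry_out", "arguments": {"increments": [{"tx": 0,"ty": -0.0001,"tz": 0,"ax": 0,"ay": -0.04,"az": 0},{"tx": 0,"ty": -0.0001,"tz": 0,"ax": 0,"ay": -0.04,"az": 0},{"tx": 0,"ty": -0.0001,"tz": 0,"ax": 0,"ay": -0.04,"az": 0}]}}

```text
t: 12.82
tcp_pos: [0.5104, 0.1924, 0.0819]
orientation: [-89.9, -0.1, 3.5]
ft_force: [-2.3, 0.8, 4.3]
gripper_width: 0.0547
```

```bash
python3 go.py
```

```text
12.82 [0.5104 0.1924 0.0819] [-8.994e+01 -8.000e-02  3.510e+00] [-12.6  34.8 -17.5 120.7  21.8  27.4 -43.2] F [-2.3  0.8  4.3] T [ 0.09  0.28 -0.31] 0.0547
```

Call:
{"name": "carry_out", "arguments": {"increments": [{"tx": 0,"ty": -0.0001,"tz": 0,"ax": 0,"ay": -0.05,"az": 0},{"tx": 0,"ty": -0.0001,"tz": 0,"ax": 0,"ay": -0.05,"az": 0},{"tx": 0,"ty": -0.0001,"tz": 0,"ax": 0,"ay": -0.05,"az": 0},{"tx": 0,"ty": -0.0001,"tz": 0,"ax": 0,"ay": -0.05,"az": 0},{"tx": 0,"ty": 0,"tz": 0,"ax": 0,"ay": -0.05,"az": 0},{"tx": 0,"ty": -0.0001,"tz": 0,"ax": 0,"ay": -0.05,"az": 0}]}}

```text
t: 13.32
tcp_pos: [0.51, 0.1924, 0.0823]
orientation: [-90.0, -0.1, 20.7]
ft_force: [-3.0, 0.2, 5.6]
gripper_width: 0.0547
```

```bash
python3 go.py; python3 jy.py
```

```text
13.32 [0.51   0.1924 0.0823] [-8.996e+01 -5.000e-02  2.073e+01] [ -9.2  35.4 -22.2 120.5  26.9  28.8 -30.9] F [-3.   0.2  5.6] T [ 0.14  0.44 -0.28] 0.0547
jar 136 [0.5095 0.1871] 16.87782019867136 1.2222133032049716
jar 154 [0.5095 0.1874] 17.549691576466174 1.4168830841396838
```

Call:
{"name": "carry_out", "arguments": {"increments": [{"tx": 0,"ty": -0.0001,"tz": 0,"ax": 0,"ay": -0.035,"az": 0},{"tx": 0,"ty": 0,"tz": 0,"ax": 0,"ay": -0.035,"az": 0}]}}

```text
t: 13.53
tcp_pos: [0.51, 0.1924, 0.0825]
orientation: [-90.0, -0.1, 24.7]
ft_force: [-3.1, 0.3, 5.6]
gripper_width: 0.0552
```

```bash
python3 go.py
```

```text
13.53 [0.51   0.1924 0.0825] [-8.997e+01 -6.000e-02  2.470e+01] [ -8.5  35.5 -23.3 120.5  28.1  29.1 -28. ] F [-3.1  0.3  5.6] T [ 0.08  0.46 -0.18] 0.0552
```

Call:
{"name": "carry_out", "arguments": {"increments": [{"tx": 0,"ty": 0,"tz": 0,"ax": 0,"ay": -0.03,"az": 0},{"tx": 0,"ty": 0,"tz": 0,"ax": 0,"ay": -0.03,"az": 0}]}}

```text
t: 13.7
tcp_pos: [0.5101, 0.1924, 0.0826]
orientation: [-90.0, -0.1, 28.1]
ft_force: [-2.5, -0.4, 8.6]
gripper_width: 0.0546
```

```bash
python3 go.py
```

```text
13.7 [0.5101 0.1924 0.0826] [-8.998e+01 -7.000e-02  2.815e+01] [ -7.8  35.6 -24.2 120.5  29.   29.4 -25.5] F [-2.5 -0.4  8.6] T [ 0.07  0.51 -0.24] 0.0546
```

Call:
{"name": "carry_out", "arguments": {"increments": [{"tx": 0,"ty": 0,"tz": 0,"ax": 0,"ay": -0.03,"az": 0},{"tx": 0,"ty": 0,"tz": 0,"ax": 0,"ay": -0.03,"az": 0}]}}

```text
t: 13.87
tcp_pos: [0.5101, 0.1924, 0.0828]
orientation: [-90.0, -0.1, 31.6]
ft_force: [-3.8, -0.7, 9.8]
gripper_width: 0.0547
```

```bash
python3 go.py
```

```text
13.87 [0.5101 0.1924 0.0828] [-9.000e+01 -7.000e-02  3.158e+01] [ -7.2  35.8 -25.1 120.4  30.   29.8 -23. ] F [-3.8 -0.7  9.8] T [ 0.04  0.64 -0.23] 0.0547
```

Call:
{"name": "carry_out", "arguments": {"increments": [{"tx": 0,"ty": -0.0002,"tz": 0,"ax": 0,"ay": -0.03,"az": 0},{"tx": 0,"ty": 0,"tz": 0,"ax": 0,"ay": -0.03,"az": 0}]}}

```text
t: 14.03
tcp_pos: [0.5099, 0.1922, 0.0832]
orientation: [-90.0, -0.0, 35.0]
ft_force: [-4.0, -1.6, 12.1]
gripper_width: 0.0546
```

```bash
python3 go.py
```

```text
14.03 [0.5099 0.1922 0.0832] [-9.003e+01 -4.000e-02  3.504e+01] [ -6.5  35.9 -26.1 120.4  30.9  30.2 -20.4] F [-4.  -1.6 12.1] T [-0.1   0.89 -0.18] 0.0546
```

Call:
{"name": "carry_out", "arguments": {"increments": [{"tx": 0,"ty": 0,"tz": 0,"ax": 0,"ay": -0.03,"az": 0},{"tx": 0,"ty": 0,"tz": 0,"ax": 0,"ay": -0.03,"az": 0}]}}

```text
t: 14.2
tcp_pos: [0.5099, 0.1921, 0.0833]
orientation: [-90.0, -0.0, 38.5]
ft_force: [-3.8, -1.2, 11.3]
gripper_width: 0.0547
```

```bash
python3 go.py
```

```text
14.2 [0.5099 0.1921 0.0833] [-9.004e+01 -4.000e-02  3.848e+01] [ -5.8  36.1 -27.  120.4  31.8  30.5 -17.9] F [-3.8 -1.2 11.3] T [-0.16  0.81 -0.13] 0.0547
```

At about 71° of hand turn the height and up-force jumped (z +0.4 mm, +2.3 N) and the torque decayed, so the threads look free. I'm stopping the turn and testing with a small lift: the cap alone should read about 0 N, a hanging jar about -5.7 N.

Call:
{"name": "carry_out", "arguments": {"increments": [{"tx": 0,"ty": -0.0005,"tz": 0,"ax": 0,"ay": 0,"az": 0},{"tx": 0,"ty": -0.0005,"tz": 0,"ax": 0,"ay": 0,"az": 0},{"tx": 0,"ty": -0.0005,"tz": 0,"ax": 0,"ay": 0,"az": 0},{"tx": 0,"ty": -0.0005,"tz": 0,"ax": 0,"ay": 0,"az": 0},{"tx": 0,"ty": 0,"tz": 0,"ax": 0,"ay": 0,"az": 0},{"tx": 0,"ty": 0,"tz": 0,"ax": 0,"ay": 0,"az": 0}]}}

```text
t: 14.7
tcp_pos: [0.5097, 0.1916, 0.0836]
orientation: [-90.0, 0.0, 38.4]
ft_force: [-1.2, -0.0, 0.6]
gripper_width: 0.0546
```

```bash
python3 go.py
```

```text
14.7 [0.5097 0.1916 0.0836] [-8.999e+01  4.000e-02  3.844e+01] [ -5.7  36.1 -27.1 120.4  31.7  30.6 -17.8] F [-1.2 -0.   0.6] T [0.05 0.4  0.01] 0.0546
```

Call:
{"name": "carry_out", "arguments": {"increments": [{"tx": 0,"ty": -0.0005,"tz": 0,"ax": 0,"ay": 0,"az": 0},{"tx": 0,"ty": -0.0005,"tz": 0,"ax": 0,"ay": 0,"az": 0},{"tx": 0,"ty": -0.0005,"tz": 0,"ax": 0,"ay": 0,"az": 0},{"tx": 0,"ty": 0,"tz": 0,"ax": 0,"ay": 0,"az": 0},{"tx": 0,"ty": 0,"tz": 0,"ax": 0,"ay": 0,"az": 0}]}}

```text
t: 15.12
tcp_pos: [0.5099, 0.1915, 0.0852]
orientation: [-90.0, 0.0, 38.4]
ft_force: [-2.1, 0.5, -0.9]
gripper_width: 0.0548
```

```bash
python3 go.py
```

```text
15.12 [0.5099 0.1915 0.0852] [-9.001e+01  2.000e-02  3.844e+01] [ -5.6  35.9 -27.2 120.3  31.6  30.8 -17.7] F [-2.1  0.5 -0.9] T [-0.09  0.26  0.  ] 0.0548
```

The force is -0.9 N, so only the cap is lifting. Raise it straight up about 37 mm, which puts the lower edge 25 mm above the mouth.

Call:
{"name": "carry_out", "arguments": {"increments": [{"tx": 0,"ty": -0.003,"tz": 0,"ax": 0,"ay": 0,"az": 0},{"tx": 0,"ty": -0.004,"tz": 0,"ax": 0,"ay": 0,"az": 0},{"tx": 0,"ty": -0.005,"tz": 0,"ax": 0,"ay": 0,"az": 0},{"tx": 0,"ty": -0.005,"tz": 0,"ax": 0,"ay": 0,"az": 0},{"tx": 0,"ty": -0.006,"tz": 0,"ax": 0,"ay": 0,"az": 0},{"tx": 0,"ty": -0.006,"tz": 0,"ax": 0,"ay": 0,"az": 0},{"tx": 0,"ty": -0.005,"tz": 0,"ax": 0,"ay": 0,"az": 0},{"tx": 0,"ty": -0.0035,"tz": 0,"ax": 0,"ay": 0,"az": 0},{"tx": 0,"ty": 0,"tz": 0,"ax": 0,"ay": 0,"az": 0},{"tx": 0,"ty": 0,"tz": 0,"ax": 0,"ay": 0,"az": 0}]}}

```text
t: 15.95
tcp_pos: [0.5101, 0.1917, 0.1231]
orientation: [-90.0, -0.0, 38.4]
ft_force: [-0.6, 1.2, -0.5]
gripper_width: 0.0548
```

```bash
python3 - <<'E'
from h import *
for i in range(3): d=viewer.read_camera('scene')
save(d,'f1.png',(265,115,320,190),8)
c=viewer.read_camera('top'); save(c,'f1t.png',s=1.5)
P=cloud(d).reshape(-1,3); q=P[(np.hypot(P[:,0]-.51,P[:,1]-.19)<.032)&(P[:,2]>.03)]
h,e=np.histogram(q[:,2],bins=np.arange(.03,.17,.004)); print(list(zip((e*1000).round().astype(int).tolist(),h.tolist())))
E
python3 go.py; python3 jy.py
```

```text
[(30, 3), (34, 4), (38, 6), (42, 3), (46, 5), (50, 4), (54, 4), (58, 5), (62, 7), (66, 7), (70, 15), (74, 15), (78, 33), (82, 15), (86, 8), (90, 9), (94, 11), (98, 15), (102, 15), (106, 22), (110, 8), (114, 0), (118, 0), (122, 0), (126, 2), (130, 12), (134, 14), (138, 7), (142, 14), (146, 39), (150, 72), (154, 18), (158, 1), (162, 4)]
16.15 [0.5097 0.1916 0.1225] [-8.999e+01  4.000e-02  3.845e+01] [ -3.3  32.9 -30.2 119.2  28.4  35.  -14.8] F [ 0.1 -0.2  0.2] T [-0.   -0.04  0.01] 0.0549
jar 124 [0.5091 0.1871] 15.329606062764356 1.1951811638349872
jar 154 [0.5091 0.1872] 15.69454347717322 1.3481057304844593
```

View pics/f1.png

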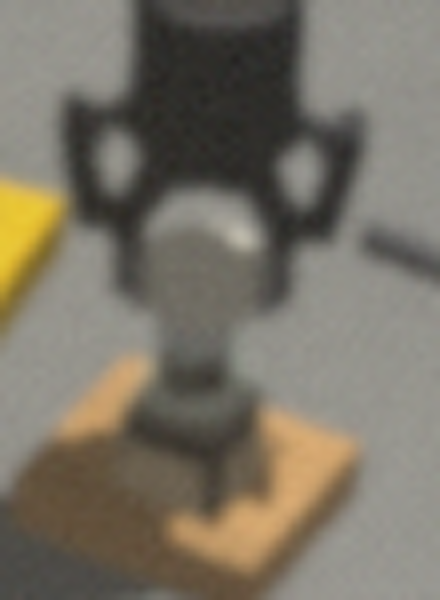

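View pics/f1t.png

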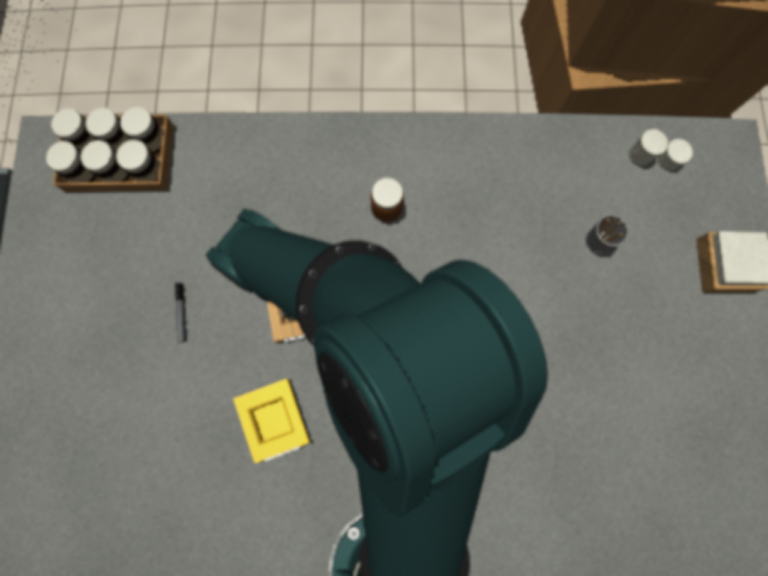

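The picture shows the cap level between the fingers (crop (205,250)), the open neck below it at (195,360) and the jar seated in the block. The depth map puts the rim at about 0.107 m, which means fully down, and the cap's lower edge at about 0.130 m. The bystanders have not moved. Handing in.

```bash
python3 -c "
from rig import close_job
print(close_job())"
```

```text
the job is handed in; nothing more can be done
None
```

The job is handed in at about 16 s of the 45 s allowed. The square jar stands in the wooden block's recess with its cap off, and the gripper is holding the cap level about 25 mm above the open mouth.

- **Placing:** I picked the jar up by its cap, carried it upright and lowered it into the recess. It touched down at tool height 0.0812 m, exactly 10 mm above the height at which I gripped it on the counter, so it is fully down.
- **Unscrewing:** I turned the cap anticlockwise about 71° at the hand, including play in the recess. I stopped when a small height and force jump and a falling torque suggested the threads had let go. A test lift read about -1 N, against -5.7 N with the jar hanging, so only the cap came up.
- **Last checks:** The cap's lower edge is at about 0.130 m and the rim at about 0.105–0.107 m by depth. The wrist force is near zero. The top view shows the round jar, spoon cup, marker and yellow block where they were; the bowl was hidden under the arm, so it was not rechecked.
- **Disagreement:** The scene camera put the seated jar 3–4 mm in y and about 4° in yaw from my arm-based estimate. That is camera bias plus the jar's play in the recess, and the seating itself met no resistance.

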